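Stand the toppled hand stamp back on its mat

ROBOT

A 7-joint arm with a two-finger parallel gripper is mounted at the origin on the work surface. World frame = base frame: x ahead of the robot, y to its left, z up, the work surface at z = 0. Lengths are in mm, angles in rad, forces in N, time in s.
With the tool pointing down it reaches from about 400 to 875 mm from the base axis. Payload 4.4 kg.
Tool frame: the origin (TCP) lies at the very end of the fingers, on their centre line; the grasp point (between the pads) lies 19 mm behind it; z points along the fingers, y is the line along which they close (so a half turn about z gives the same grasp; the last joint's range is limited). The gripper opens to 85 mm and grips with 20 to 120 N. Pads are 22 mm wide; open, the fingers measure 114 mm over their backs; the gripper's body (76 mm by 85 mm) begins 54 mm behind the grasp point. The pads swing forward as they close: fully open they stand 13 mm farther back than shut.
Start: joints at [1.247, 0.628, 0.038, 1.517, -0.027, 0.996, -0.02], TCP at [165.747, -628.527, 231.313] pointing down, gripper open.
Joint ranges: [-3.06, 3.06], [-0.37, 2.12], [-1.25, 1.32], [0.18, 2.47], [-1.1, 4.24], [0.23, 1.98], [-2.94, 2.94]. Speed limits (rad/s): [2.57, 2.57, 3.14, 3.14, 3.14, 3.14, 3.14].

INTERFACE

Orientations are given as [roll, pitch, yaw] about the fixed x, y, z axes, in that order (R = Rz(yaw) Ry(pitch) Rx(roll)).
In Python, from cell import ctrl gives the robot as it stands.
- The arm moves only by the tool jog_arm, never from a script. Its argument "plan" is a list of rows, each an object of numbers: "tx", "ty", "tz": the shift along the tool's x, y, z as a fraction of full scale; "wx", "wy", "wz": the turn, a rotation vector about the tool's x, y, z as a fraction of full scale; "claw": the closure, from 0 (fully open) to 1 (shut). In form: [{"tx": .., "ty": .., "tz": .., "wx": .., "wy": .., "wz": .., "claw": ..}, ...]. A call has 1 to 12 rows; each row is the pose to reach, as a shift and turn from the pose commanded when the call began, along the tool's axes at that moment; what a row does not reach only later rows make up. Full scale, the value 1, is 300 mm for a shift and 90 degrees for a turn. A row lasts 1/10 s, in which the tool goes at most 50 mm and 8.59 degrees, less where a joint would pass 70% of its speed; a pose out of reach is approached as far as the arm can. A call with a number of a shift or a turn outside -1 to 1 is refused whole. A call with a gripper value outside its range is refused whole. The fingers move at their own pace and stop on an object; the grip force is fixed at half the most. Time passes only in rows, so rows that repeat a pose let the fingers close. It gives the time, the measured TCP pose, the force, the opening and the grip force at its end, in the units of the state.
- ctrl.read_state(): the state, without advancing time (a new reading comes with each control period).
- ctrl.get_image(name): name is "side" or "top"; returns a dict with "img" (400x640x3 uint8, red, green, blue), "depth" (400x640 float32, mm along the optical axis (not along the pixel's ray), 0 where there is no reading), "fx", "fy", "cx", "cy" (pixels), "position" and "orientation" of the camera in the world. Camera axes: x right, y down, z forward; pixel columns grow to the right and rows downward; lengths in mm; the calibration is good to about 2 mm. A picture is of the moment at which its call begins.
- ctrl.finish_job(): hands the job in; it is judged then, once.
Trained networks look in a picture, given as the dict that the camera call returned (one of the last four; its "shot" number tells which), for a name from the list of things; names that differ only in an ending like _2 or _b are one class to them, and where a whole thing is asked for, a point or a joint stands for the part that bears it (a point fixed in the world has none). Each returns a list of dicts, best first, with "score" (0 to 1); they miss things now and then, are a little off and sometimes report something else, mostly with a low value. They report only what shows in the picture. A call takes as long as a camera call. They do not tell look-alikes from the thing itself.
- ctrl.trace(picture, thing): "pixels" (400x640 bool, what is visible of it) and "extent" ([centre column, centre row, width, height] in pixels, round what is visible of it).
The state is a dict: "clock": time; "qpos": joint angles; "qd": joint speeds; "tau": joint torques, N m; "eef_pos": TCP position; "tool_rot": TCP orientation; "force": force on the tool from outside, world axes, zero at the start; "torque": the same for the moment, N m; "width": finger opening in mm; "gripper_force": force on a finger pad.
Only numpy, scipy, OpenCV 4.12 (cv2) and the standard library are available. Lean on these libraries where they do the work, as an engineer would, in place of code of your own. Each camera call takes 0.05 s, during which the arm holds its last target. There are 200 camera calls.

TASK

The square-footed wooden hand stamp has toppled over on the printer's bench. Pick it up and stand it upright on its foot in the middle of the round black rubber mat; keep hold of it until its foot is down, do not drop it there. Leave the small round stamp and the brush where they are.

Things in the scene. Friction and masses are not known exactly. Their poses are not given: they have to be found in the camera images.
- stamp: Toppled hand stamp, about 0.22 kg, 110 mm tall: square foot 46 x 46 x 24 mm, straight round handle 38 mm thick from 24 to 98 mm above the foot's face, then a pommel 46 mm across, 12 mm thick. Origin: centre of the foot's face; z runs along the handle to the pommel. Starts lying on a side of the foot and the pommel, z level, 23 mm above the bench, pommel roughly (35 degrees) towards the robot.
- mat: Where the stamp must stand: a flat round black rubber mat, 110 mm in diameter, 6 mm thick, fixed on the bench. Origin: centre of its underside, z up. (Not the round steel ink tin, 87 mm across and 24 mm high, also fixed, to the other side.)
- round_stamp: A small upright stamp with a round brass foot 42 mm in diameter and a turned wooden handle, 72 mm tall, standing loose on the bench; to be left alone. Origin: centre of its underside, z axis up.
- brush: A wooden-handled brush about 190 mm long, lying loose on the bench; to be left alone. Origin: under its middle; its x axis runs along it from the handle to the bristles.
Mind the look-alikes: they are no part of the job. What is shaped like the stamp but pink or white is not meant.

How it is judged (in metres and radians):
On the way:
1. the stamp, held in the fingers, is brought near upright (within 25 degrees) with its foot less than 15 mm above the mat (contact force between the fingers and stamp above 0.5 N and angle between stamp's own z axis and vertical below 0.436 rad and horizontal distance between stamp and mat below 0.045 m and z of stamp in the frame of mat below 0.021 m), for 0.05 s.
At the end, for the whole second after the job is handed in: the stamp stands at rest on its square foot (within 7 degrees of upright) on the mat's top, its centre within 22 mm of the mat's centre (angle between stamp's own z axis and vertical below 0.12 rad and horizontal distance between stamp and mat below 0.022 m and z of stamp in the frame of mat between 0.002 and 0.012 m and linear speed of stamp below 0.02 m/s); the robot touches nothing.
It fails at once if the small round stamp is knocked over or moved more than 30 mm (distance of round_stamp from where it was at the start of the episode above 0.03 m or angle between round_stamp's own z axis and vertical above 0.5 rad).
It fails at once if the brush is moved more than 30 mm (distance of brush from where it was at the start of the episode above 0.03 m).
It also fails if it takes over 35 s, if anything falls off the work surface, if the arm or the gripper's body presses on something with over 40 N, if the wrist force passes 120 N, or if a joint passes its speed limit or range.

## Working session

There is one attempt and no reset: what is moved stays moved. The work goes in short steps, Python scripts to look and compute and a tool call to move; the robot and the scene stay as the last step left them, time stands still between calls to the robot, and variables do not carry over. Pictures are saved under pics/ and viewed, at most 10 in all, crops included, and the job is handed in when it is done.

Besides the shell and the picture viewer there is one more tool, called after "Call:" as a command line: name --argument value ..., lists and objects as JSON in quotes. jog_arm: Moves the arm, as the interface text tells. Shift numbers are shares of 300 mm and turn numbers shares of 90 degrees, none past 1 either way. Its arguments: {"type":"object","properties":{"plan":{"type":"array"}},"required":["plan"]}

```bash
mkdir -p pics; cat > h.py <<'E'
import numpy as np, cv2
from scipy.spatial.transform import Rotation as R
from cell import ctrl
def shot(n,f=None):
    p=ctrl.get_image(n)
    if f: cv2.imwrite('pics/'+f,p['img'][:,:,::-1])
    return p
def camR(p):
    o=np.array(p['orientation'],float)
    return o if o.shape==(3,3) else R.from_euler('xyz',o).as_matrix()
def pts(p,m):
    v,u=np.nonzero(m&(p['depth']>0)); d=p['depth'][v,u]
    c=np.c_[(u-p['cx'])/p['fx']*d,(v-p['cy'])/p['fy']*d,d]
    return c@camR(p).T+np.array(p['position'])
E
python3 - <<'E'
from h import *
for n in('top','side'):
    p=shot(n,n+'1.png'); print(n,p['position'],p['orientation'],p['fx'])
    for t in('stamp','mat','round_stamp','brush'):
        for r in ctrl.trace(p,t):
            q=pts(p,r['pixels'])
            print(t,round(r['score'],2),np.round(r['extent']),len(q),np.median(q,0).round() if len(q) else '', np.percentile(q,[2,98],axis=0).round().tolist() if len(q) else '', p['img'][r['pixels']].mean(0).round())
print(ctrl.read_state())
E
```

```text
top [ 383.50029752   47.40712444 1143.87768793] [-3.0394067  -0.01582884 -1.59719895] 400.9062685857135
stamp 0.94 [234. 217.  27.  42.] 646 [439. 250.  40.] [[382.0, 228.0, -1.0], [488.0, 281.0, 49.0]] [72. 39. 15.]
stamp 0.93 [189. 210.  39.  43.] 651 [456. 380.  40.] [[409.0, 340.0, 9.0], [509.0, 422.0, 48.0]] [133.  67.  71.]
stamp 0.89 [222. 114.  41.  29.] 633 [727. 293.  40.] [[696.0, 236.0, 5.0], [764.0, 343.0, 48.0]] [146.  70.  75.]
stamp 0.6 [286. 206.  32.  44.] 593 [463. 109.  41.] [[413.0, 80.0, 5.0], [518.0, 141.0, 48.0]] [149. 143. 114.]
stamp 0.58 [191. 272.  34.  40.] 672 [302. 366.  40.] [[252.0, 328.0, 9.0], [356.0, 402.0, 48.0]] [139.  70.  74.]
mat 0.87 [362. 140.  34.  37.] 1134 [ 651. -111.    6.] [[601.0, -160.0, 1.0], [700.0, -61.0, 10.0]] [22. 19. 15.]
mat 0.46 [334. 199.  16.  15.] 185 [480. -21.  23.] [[464.0, -44.0, 0.0], [503.0, -4.0, 72.0]] [102.  64.  18.]
round_stamp 0.74 [334. 198.  13.  16.] 173 [480. -20.  55.] [[464.0, -41.0, 13.0], [503.0, -4.0, 72.0]] [102.  63.  18.]
brush 0.83 [403. 191.  32.  64.] 700 [ 524. -222.   18.] [[416.0, -244.0, 9.0
[... 1060 characters left out ...]
9. 111.  87.]
{'clock': 0.5, 'qpos': array([ 1.24718429,  0.62843386,  0.03849298,  1.51739501, -0.02700041,
        0.99627713, -0.0200142 ]), 'qd': array([-0.00082926, -0.00097003,  0.00084568, -0.0014534 , -0.00143524,
        0.00022708, -0.00089635]), 'tau': array([-1.07148750e-03, -5.62806094e+01,  1.22404441e+00, -1.93603313e+01,
        1.08136653e-02,  2.65608083e-03, -2.84938878e-06]), 'eef_pos': array([ 165.76328849, -628.52971093,  231.29293109]), 'tool_rot': array([ 3.14158868e+00, -3.94058567e-05,  2.57778391e-01]), 'force': array([ 0.78163789,  0.0560395 , -0.68509528]), 'torque': array([-0.02211588, -0.00621275, -0.02955203]), 'gripper_force': 0.0, 'width': 85.34988279596716}
```

```bash
python3 - <<'E'
from h import *
a=cv2.imread('pics/top1.png')[90:310,160:450]; cv2.imwrite('pics/top1c.png',cv2.resize(a,None,fx=2.7,fy=2.7))
# dark stamp axis from top and side
for n in('top','side'):
    p=shot(n)
    for r in ctrl.trace(p,'stamp'):
        q=pts(p,r['pixels']); m=np.median(q,0)
        if abs(m[:2]-[438,258]).max()<25:
            q=q[(q[:,2]>25)]; c=q[:,:2].mean(0); 
            w,v=np.linalg.eigh(np.cov(q[:,:2].T)); d=v[:,1]; d=d if d[0]<0 else -d
            s=(q[:,:2]-c)@d; l=(q[:,:2]-c)@[-d[1],d[0]]
            print(n,c,d,np.degrees(np.arctan2(d[1],d[0])))
            for a in np.arange(-65,66,8):
                k=(s>=a)&(s<a+8)
                if k.sum()>3: print(a,k.sum(),np.percentile(l[k],[3,97]).round(1),np.percentile(q[k,2],95).round(1),p['img'].shape[0])
E
```

```text
top [435.98381637 251.8849391 ] [-0.98219379 -0.1878706 ] -169.17145913278284
-57 28 [-21.5  21.1] 47.6 400
-49 52 [-22.5  21. ] 48.9 400
-41 51 [-24.6  21.1] 49.3 400
-33 52 [-21.   20.3] 48.8 400
-25 41 [-18.8  14.9] 44.4 400
-17 37 [-17.5  15. ] 42.2 400
-9 41 [-18.7  16.6] 43.3 400
-1 39 [-18.   15.4] 43.7 400
7 40 [-18.8  16.5] 42.6 400
15 40 [-17.8  15.3] 43.4 400
23 41 [-19.   15.5] 44.0 400
31 40 [-18.2  14.9] 42.9 400
39 40 [-19.3  15.6] 44.5 400
47 48 [-20.8  19. ] 45.8 400
55 13 [-17.3  17.6] 45.3 400
side [433.39177148 264.36324942] [-0.98267311 -0.18534711] -169.31862968362302
-57 55 [-15.2  27.7] 46.5 400
-49 89 [-15.8  27.6] 46.7 400
-41 91 [-16.2  27.1] 46.6 400
-33 119 [-15.2  29. ] 45.7 400
-25 65 [-11.   17.6] 42.3 400
-17 55 [-11.   14.8] 42.0 400
-9 63 [-10.6  13.8] 41.4 400
-1 56 [-12.2  14. ] 42.4 400
7 64 [-10.9  16.9] 42.0 400
15 65 [-11.7  16.5] 42.4 400
23 62 [-10.3  13.8] 42.0 400
31 60 [-10.5  14.4] 41.4 400
39 59 [-14.   20.7] 44.6 400
47 137 [-14.1  21.8] 45.1 400
55 12 [-7.6 20.6] 38.7 400
```

View pics/top1c.png

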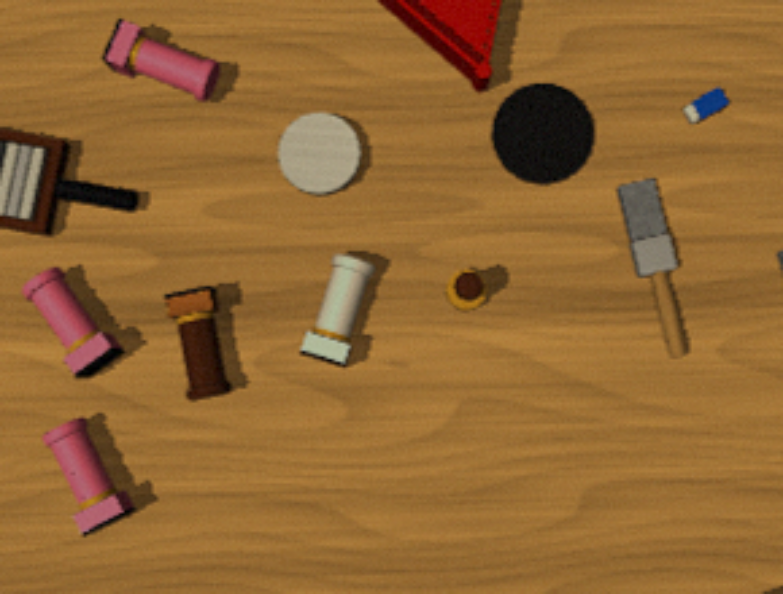

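View pics/side1.png

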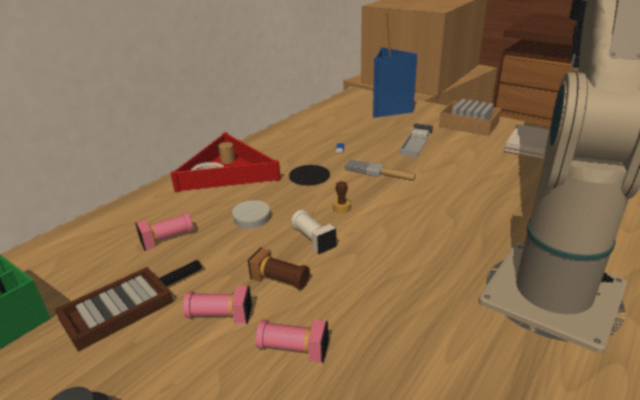

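The top crop shows the brown stamp at about (234,217) in full-image pixels, with its orange foot away from the robot. The black mat is at (361,139), and the side picture agrees. I'll move towards the mat in free air first, to check that the arm can reach the upright-placing pose there.

Call:
jog_arm --plan '[{"tx": 1,"ty": -0.63,"tz": 0,"wz": -0.36,"claw": 0},{"tx": 1,"ty": -0.63,"tz": 0,"wz": -0.36,"claw": 0},{"tx": 1,"ty": -0.63,"tz": 0,"wz": -0.36,"claw": 0},{"tx": 1,"ty": -0.63,"tz": 0,"wz": -0.36,"claw": 0},{"tx": 1,"ty": -0.63,"tz": 0,"wz": -0.36,"claw": 0},{"tx": 1,"ty": -0.63,"tz": 0,"wz": -0.36,"claw": 0},{"tx": 1,"ty": -0.63,"tz": 0,"wz": -0.36,"claw": 0},{"tx": 1,"ty": -0.63,"tz": 0,"wz": -0.36,"claw": 0},{"tx": 1,"ty": -0.63,"tz": 0,"wz": -0.36,"claw": 0}]'

```text
invalid input at $.plan[0]: expected keys tx, ty, tz, wx, wy, wz, claw
```

```bash
cat >> h.py <<'E'
def Rt(s): return R.from_euler('xyz',s['tool_rot'])
def go(pos,Rgoal):
    "numbers for a jog from the present pose"
    s=ctrl.read_state(); r=Rt(s)
    print('t',round(s['clock'],2),'q',s['qpos'].round(2),'p',s['eef_pos'].round(1),'rpy',np.degrees(s['tool_rot']).round(1),'w',round(s['width'],1),'F',s['force'].round(1))
    print('shift',(r.inv().apply(np.array(pos)-s['eef_pos'])/300).round(3),'turn',((r.inv()*Rgoal).as_rotvec()/(np.pi/2)).round(3))
def tool(z,y):
    z=np.array(z,float);z/=np.linalg.norm(z);y=np.array(y,float);y-=z*(y@z);y/=np.linalg.norm(y)
    return R.from_matrix(np.c_[np.cross(y,z),y,z])
E
python3 - <<'E'
from h import *
a=np.radians(-9.7)
go([620,-110,230],tool([0,0,-1],[np.cos(a),np.sin(a),0]))
E
```

```text
t 0.7 q [ 1.25  0.63  0.04  1.52 -0.03  1.   -0.02] p [ 165.8 -628.5  231.4] rpy [180.   -0.   14.8] w 85.5 F [-0.1  0.1 -0.5]
shift [ 1.905 -1.285  0.005] turn [ 0.    -0.    -0.728]
```

Call:
jog_arm --plan '[{"tx": 0.95,"ty": -0.64,"tz": 0,"wx": 0,"wy": 0,"wz": -0.36,"claw": 0},{"tx": 0.95,"ty": -0.64,"tz": 0,"wx": 0,"wy": 0,"wz": -0.36,"claw": 0},{"tx": 0.95,"ty": -0.64,"tz": 0,"wx": 0,"wy": 0,"wz": -0.36,"claw": 0},{"tx": 0.95,"ty": -0.64,"tz": 0,"wx": 0,"wy": 0,"wz": -0.36,"claw": 0},{"tx": 0.95,"ty": -0.64,"tz": 0,"wx": 0,"wy": 0,"wz": -0.36,"claw": 0},{"tx": 0.95,"ty": -0.64,"tz": 0,"wx": 0,"wy": 0,"wz": -0.36,"claw": 0},{"tx": 0.95,"ty": -0.64,"tz": 0,"wx": 0,"wy": 0,"wz": -0.36,"claw": 0},{"tx": 0.95,"ty": -0.64,"tz": 0,"wx": 0,"wy": 0,"wz": -0.36,"claw": 0},{"tx": 0.95,"ty": -0.64,"tz": 0,"wx": 0,"wy": 0,"wz": -0.36,"claw": 0}]'

```text
clock: 1.6
eef_pos: [393.2, -369.4, 231.5]
tool_rot: [3.141, 0.0, 0.826]
force: [-0.5, -0.4, -0.1]
width: 85.2
gripper_force: 0.0
```

```bash
python3 - <<'E'
from h import *
a=np.radians(-9.7)
go([620,-110,230],tool([0,0,-1],[np.cos(a),np.sin(a),0]))
E
```

```text
t 1.6 q [ 0.79  0.47 -0.13  1.82  0.08  0.85 -0.12] p [ 393.2 -369.4  231.5] rpy [180.    0.   47.3] w 85.2 F [-0.5 -0.4 -0.1]
shift [ 1.148 -0.03   0.005] turn [ 0.     0.    -0.366]
```

Call:
jog_arm --plan '[{"tx": 1,"ty": -0.03,"tz": 0,"wx": 0,"wy": 0,"wz": -0.36,"claw": 0},{"tx": 1,"ty": -0.03,"tz": 0,"wx": 0,"wy": 0,"wz": -0.36,"claw": 0},{"tx": 1,"ty": -0.03,"tz": 0,"wx": 0,"wy": 0,"wz": -0.36,"claw": 0},{"tx": 1,"ty": -0.03,"tz": 0,"wx": 0,"wy": 0,"wz": -0.36,"claw": 0},{"tx": 1,"ty": -0.03,"tz": 0,"wx": 0,"wy": 0,"wz": -0.36,"claw": 0},{"tx": 1,"ty": -0.03,"tz": 0,"wx": 0,"wy": 0,"wz": -0.36,"claw": 0},{"tx": 1,"ty": -0.03,"tz": 0,"wx": 0,"wy": 0,"wz": -0.36,"claw": 0}]'

```text
clock: 2.3
eef_pos: [594.1, -137.3, 231.5]
tool_rot: [3.138, -0.006, 1.397]
force: [-1.0, 0.5, 0.6]
width: 85.4
gripper_force: 0.0
```

```bash
python3 - <<'E'
from h import *
import itertools
from scipy.optimize import least_squares
s=ctrl.read_state()
D=[([1.24718,.62843,.03849,1.5174,-.027,.99628,-.02],[165.76,-628.53,231.3],[3.14159,0,.25778]),
 (s['qpos'],s['eef_pos'],s['tool_rot'])]
print(s['qpos'].round(3),s['eef_pos'])
def fk(q,sg,L):
    T=R.identity();p=np.zeros(3)
    ax='zyzyzyz'; off={1:(0,0,L[0]),3:(L[4],0,L[1]),5:(L[5],0,L[2])}
    for i in range(7):
        if i in off: p=p+T.apply(off[i])
        if i==4: p=p-T.apply((L[4],0,0))
        T=T*R.from_euler(ax[i],sg[i]*q[i])
    return p+T.apply((L[6],0,L[3])),T
for sg in itertools.product([1,-1],repeat=4):
    S=[-1,1,sg[0],1,sg[1],1,sg[2]]
    if sg[3]<0: continue
    C=[]
    for q,p,o in D: C.append(fk(q,S,[340,400,400,250,0,0,0])[1].inv()*R.from_euler('xyz',o))
    print(S,np.degrees((C[0].inv()*C[1]).magnitude()).round(2),C[0].as_euler('xyz',True).round(1))
E
```

```text
[ 0.37   0.581 -0.298  1.632  0.192  0.954 -0.167] [ 594.12256187 -137.29008394  231.45720538]
[-1, 1, 1, 1, 1, 1, 1] 30.01 [ 0.   0.  97.5]
[-1, 1, 1, 1, 1, 1, -1] 46.85 [ 0.   0.  95.3]
[-1, 1, 1, 1, -1, 1, 1] 26.09 [-0.3 -2.6 95.9]
[-1, 1, 1, 1, -1, 1, -1] 38.53 [-0.3 -2.6 93.6]
[-1, 1, -1, 1, 1, 1, 1] 20.65 [ 0.1  2.6 94. ]
[-1, 1, -1, 1, 1, 1, -1] 25.09 [ 0.1  2.6 91.7]
[-1, 1, -1, 1, -1, 1, 1] 16.84 [-0.  -0.  92.3]
[-1, 1, -1, 1, -1, 1, -1] 0.0 [-0. -0. 90.]
```

```bash
cat > kin.py <<'E'
from h import *
from scipy.optimize import least_squares
LO=np.array([-3.06,-.37,-1.25,.18,-1.1,.23,-2.94]);HI=np.array([3.06,2.12,1.32,2.47,4.24,1.98,2.94])
def fk(q,L):
    e=R.from_euler
    T1=e('z',-q[0])*e('y',q[1])*e('z',-q[2]); T2=T1*e('y',q[3])*e('z',-q[4]); T3=T2*e('y',q[5])*e('z',-q[6])*e('z',np.pi/2)
    return np.array([0,0,L[0]])+T1.apply([0,0,L[1]])+T2.apply([0,0,L[2]])+T3.apply([0,0,L[3]]),T3
def ik(p,T,L,q0,n=1):
    def f(q):
        a,b=fk(q,L); return np.r_[(a-p)/100,(b.inv()*T).as_rotvec()*3,.01*(q-q0)]
    best=None
    rng=np.random.default_rng(0)
    for k in range(n):
        x=q0 if k==0 else rng.uniform(LO,HI)
        r=least_squares(f,np.clip(x,LO+.01,HI-.01),bounds=(LO,HI),max_nfev=60)
        if best is None or r.cost<best.cost: best=r
    a,b=fk(best.x,L); return best.x,np.linalg.norm(a-p),np.degrees((b.inv()*T).magnitude())
E
python3 - <<'E'
from kin import *
s=ctrl.read_state()
D=[([1.24718,.62843,.03849,1.5174,-.027,.99628,-.02],[165.76,-628.53,231.3]),([.79,.47,-.13,1.82,.08,.85,-.12],[393.2,-369.4,231.5]),(s['qpos'],s['eef_pos'])]
r=least_squares(lambda L:np.concatenate([fk(q,L)[0]-p for q,p in D]),[340,400,400,250]); print(r.x,r.fun.round(1))
L=r.x
q=s['qpos']
for tilt in(0,20,35):
  for az in range(-180,180,30):
    t,a=np.radians([tilt,az]); z=np.array([np.cos(a)*np.cos(t),np.sin(a)*np.cos(t),-np.sin(t)])
    g=np.array([651,-109,6+70]); p=g+19*z
    for sg in(1,-1):
      x,e,o=ik(p,tool(z,np.cross([0,0,sg],z)),L,q,6)
      if e<3 and o<2: print(tilt,az,sg,x.round(2))
E
```

```text
[411.06044691 672.36865147 304.60809113 568.09424011] [ 30.1   7.9 -10.   10.5  15.9  11.4   1.5   5.8  -1.4]
0 -90 1 [-0.73  1.68  0.41  1.1   0.71  1.55 -1.04]
0 -90 -1 [-0.56  1.65 -0.11  1.1   1.09  1.86  1.85]
0 -60 1 [-0.84  1.67  0.12  1.96  1.33  1.32 -2.02]
0 -60 -1 [-0.68  1.68 -0.17  1.96  1.37  1.65  1.05]
0 30 1 [ 1.65  2.07 -1.04  2.24  4.07  0.23 -0.23]
0 60 1 [ 1.08  1.63 -0.19  1.45 -0.98  1.45 -1.73]
0 60 -1 [ 1.33  1.77 -0.85  1.45 -0.42  1.02  0.9 ]
20 -90 1 [-0.69  1.39  0.35  1.41  0.69  1.21 -1.05]
20 -90 -1 [-0.45  1.38 -0.29  1.41  1.1   1.64  1.75]
20 -60 1 [-0.58  1.41 -0.28  2.24  1.52  1.46 -2.1 ]
20 -60 -1 [-0.55  1.42 -0.35  2.24  1.5   1.53  1.04]
20 60 1 [ 0.99  1.34 -0.07  1.72 -1.08  1.2  -1.69]
20 60 -1 [ 1.31  1.51 -0.89  1.72 -0.31  0.65  0.68]
20 90 1 [ 0.81  1.5  -0.18  0.78 -0.65  1.79 -2.25]
20 90 -1 [ 0.93  1.57 -0.79  0.78 -0.16  1.66  0.6 ]
35 -120 1 [-0.35  1.37  0.19  0.74  0.46  1.75 -0.86]
35 -120 -1 [-0.24  1.38 -0.32  0.74  0.84  1.9   2.08]
35 -90 1 [-0.61  1.19  0.31  1.58  0.69  0.98 -0.99]
35 -90 -1 [-0.31  1.2  -0.41  1.58  1.11  1.47  1.75]
35 -60 1 [-0.37  1.22 -0.5   2.34  1.59  1.42 -1.96]
35 -60 -1 [-0.39  1.21 -0.47  2.34  1.6   1.4   1.18]
35 60 1 [ 0.91  1.14 -0.09  1.85 -1.1   0.94 -1.78]
35 60 -1 [ 1.25  1.34 -1.01  1.85  0.1   0.44  0.13]
35 90 1 [ 0.71  1.28 -0.01  1.08 -0.67  1.54 -2.14]
35 90 -1 [ 0.93  1.36 -0.75  1.08 -0.07  1.35  0.54]
```

Call:
jog_arm --plan '[{"tx": 0,"ty": 0,"tz": 0,"wx": 0,"wy": -0.75,"wz": 0,"claw": 0},{"tx": 0,"ty": 0,"tz": 0,"wx": 0,"wy": -0.75,"wz": 0,"claw": 0},{"tx": 0,"ty": 0,"tz": 0,"wx": 0,"wy": -0.75,"wz": 0,"claw": 0},{"tx": 0,"ty": 0,"tz": 0,"wx": 0,"wy": -0.75,"wz": 0,"claw": 0},{"tx": 0,"ty": 0,"tz": 0,"wx": 0,"wy": -0.75,"wz": 0,"claw": 0},{"tx": 0,"ty": 0,"tz": 0,"wx": 0,"wy": -0.75,"wz": 0,"claw": 0},{"tx": 0,"ty": 0,"tz": 0,"wx": 0,"wy": -0.75,"wz": 0,"claw": 0},{"tx": 0,"ty": 0,"tz": 0,"wx": 0,"wy": -0.75,"wz": 0,"claw": 0},{"tx": 0,"ty": 0,"tz": 0,"wx": 0,"wy": -0.75,"wz": 0,"claw": 0},{"tx": 0,"ty": 0,"tz": 0,"wx": 0,"wy": -0.75,"wz": 0,"claw": 0}]'

```text
clock: 3.3
eef_pos: [589.6, -145.6, 231.2]
tool_rot: [-3.14, 1.178, 1.389]
force: [0.9, -1.2, 1.8]
width: 85.3
gripper_force: 0.0
```

```bash
python3 - <<'E'
from h import *
z=[np.cos(np.radians(-85))*.94,np.sin(np.radians(-85))*.94,-.342]
go(np.array([651,-109,76])+19*np.array(z),tool(z,np.cross([0,0,1],z)))
s=ctrl.read_state(); print(s['qpos'].tolist(),s['eef_pos'].tolist())
E
```

```text
t 3.3 q [-0.41  0.93  0.18  1.59  0.87  1.41 -0.95] p [ 589.6 -145.6  231.2] rpy [-179.9   67.5   79.6] w 85.3 F [ 0.9 -1.2  1.8]
shift [0.536 0.195 0.114] turn [-0.161 -0.028 -0.062]
[-0.4055033382575492, 0.9321550790662916, 0.18433771617201827, 1.5941505256488082, 0.8695664351338577, 1.4132339630368944, -0.950668642364431] [589.5558908526276, -145.56507989408613, 231.21194677212983]
```

Call:
jog_arm --plan '[{"tx": 0.47,"ty": 0.19,"tz": 0.11,"wx": -0.16,"wy": -0.03,"wz": -0.06,"claw": 0},{"tx": 0.47,"ty": 0.19,"tz": 0.11,"wx": -0.16,"wy": -0.03,"wz": -0.06,"claw": 0},{"tx": 0.47,"ty": 0.19,"tz": 0.11,"wx": -0.16,"wy": -0.03,"wz": -0.06,"claw": 0},{"tx": 0.47,"ty": 0.19,"tz": 0.11,"wx": -0.16,"wy": -0.03,"wz": -0.06,"claw": 0},{"tx": 0.47,"ty": 0.19,"tz": 0.11,"wx": -0.16,"wy": -0.03,"wz": -0.06,"claw": 0},{"tx": 0.47,"ty": 0.19,"tz": 0.11,"wx": -0.16,"wy": -0.03,"wz": -0.06,"claw": 0}]'

```text
clock: 3.9
eef_pos: [651.0, -133.3, 92.7]
tool_rot: [3.117, 1.226, 1.63]
force: [-0.3, -0.9, 0.1]
width: 85.7
gripper_force: 0.0
```

```bash
python3 - <<'E'
from h import *
z=[np.cos(np.radians(-85))*.94,np.sin(np.radians(-85))*.94,-.342]
go(np.array([651,-109,76])+19*np.array(z),tool(z,np.cross([0,0,1],z)))
s=ctrl.read_state(); print(s['qpos'].tolist(),s['eef_pos'].tolist(),np.degrees(s['torque']).round(1))
shot('side','side2.png')
E
```

```text
t 3.9 q [-0.46  1.16  0.19  1.62  1.09  1.2  -1.14] p [ 651.  -133.3   92.7] rpy [178.6  70.3  93.4] w 85.7 F [-0.3 -0.9  0.1]
shift [0.08  0.006 0.006] turn [-0.001  0.003 -0.006]
[-0.45938491675701704, 1.1619018523203049, 0.19486985458628203, 1.6173470580310936, 1.0880853690089825, 1.202377906672613, -1.1441222510904892] [651.0444157004222, -133.27087604944984, 92.71282215208268] [51.3  5.9 -1.6]
```

View pics/side2.png

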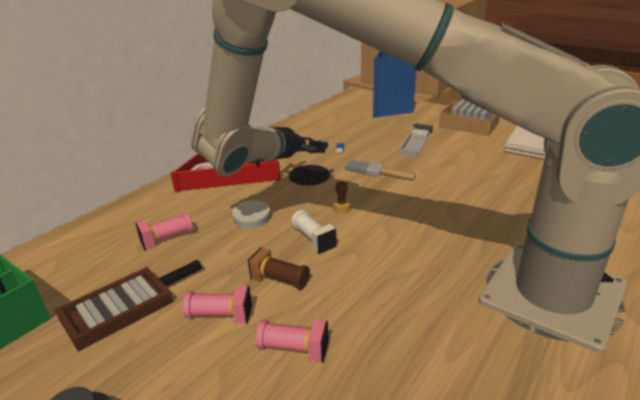

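```bash
cat >> h.py <<'E'
dn=np.array([0,0,-1.])
D=np.array([-.9825,-.1865,0]); G=np.array([418,252.5,23]); t20=np.radians(20)
Zg=np.cos(t20)*dn-np.sin(t20)*D; Rg=tool(Zg,np.cross(D,Zg)); Pg=G+15*Zg
E
python3 - <<'E'
from h import *
a=np.radians(0)
go([560,-30,240],tool(dn,[np.cos(a),np.sin(a),0]))
print(Pg,np.degrees(Rg.as_euler('xyz')))
E
```

```text
t 3.95 q [-0.46  1.16  0.19  1.62  1.09  1.2  -1.14] p [ 651.1 -132.8   92.7] rpy [178.5  70.2  93.4] w 85.5 F [ 0.  -0.5 -0.4]
shift [-0.34  -0.27  -0.512] turn [0.037 0.78  0.043]
[423.04052186 253.45680135   8.90461069] [180.         -20.00081482  10.74811699]
```

Call:
jog_arm --plan '[{"tx": -0.34,"ty": -0.27,"tz": -0.51,"wx": 0.04,"wy": 0.78,"wz": 0.04,"claw": 0},{"tx": -0.34,"ty": -0.27,"tz": -0.51,"wx": 0.04,"wy": 0.78,"wz": 0.04,"claw": 0},{"tx": -0.34,"ty": -0.27,"tz": -0.51,"wx": 0.04,"wy": 0.78,"wz": 0.04,"claw": 0},{"tx": -0.34,"ty": -0.27,"tz": -0.51,"wx": 0.04,"wy": 0.78,"wz": 0.04,"claw": 0},{"tx": -0.34,"ty": -0.27,"tz": -0.51,"wx": 0.04,"wy": 0.78,"wz": 0.04,"claw": 0},{"tx": -0.34,"ty": -0.27,"tz": -0.51,"wx": 0.04,"wy": 0.78,"wz": 0.04,"claw": 0},{"tx": -0.34,"ty": -0.27,"tz": -0.51,"wx": 0.04,"wy": 0.78,"wz": 0.04,"claw": 0},{"tx": -0.34,"ty": -0.27,"tz": -0.51,"wx": 0.04,"wy": 0.78,"wz": 0.04,"claw": 0},{"tx": -0.34,"ty": -0.27,"tz": -0.51,"wx": 0.04,"wy": 0.78,"wz": 0.04,"claw": 0},{"tx": -0.34,"ty": -0.27,"tz": -0.51,"wx": 0.04,"wy": 0.78,"wz": 0.04,"claw": 0}]'

```text
clock: 4.95
eef_pos: [559.0, -33.0, 238.0]
tool_rot: [-3.133, 0.003, 1.569]
force: [-0.4, 0.1, 0.7]
width: 85.1
gripper_force: 0.0
```

```bash
python3 - <<'E'
from h import *
go(Pg+[0,0,110],Rg)
E
```

```text
t 4.95 q [ 0.23  0.51 -0.34  1.75  0.21  0.92 -0.2 ] p [559. -33. 238.] rpy [-179.5    0.2   89.9] w 85.1 F [-0.4  0.1  0.7]
shift [ 0.955 -0.452  0.398] turn [-0.157  0.191  0.869]
```

Call:
jog_arm --plan '[{"tx": 0.95,"ty": -0.45,"tz": 0.4,"wx": -0.157,"wy": 0.191,"wz": 0.869,"claw": 0},{"tx": 0.95,"ty": -0.45,"tz": 0.4,"wx": -0.157,"wy": 0.191,"wz": 0.869,"claw": 0},{"tx": 0.95,"ty": -0.45,"tz": 0.4,"wx": -0.157,"wy": 0.191,"wz": 0.869,"claw": 0},{"tx": 0.95,"ty": -0.45,"tz": 0.4,"wx": -0.157,"wy": 0.191,"wz": 0.869,"claw": 0},{"tx": 0.95,"ty": -0.45,"tz": 0.4,"wx": -0.157,"wy": 0.191,"wz": 0.869,"claw": 0},{"tx": 0.95,"ty": -0.45,"tz": 0.4,"wx": -0.157,"wy": 0.191,"wz": 0.869,"claw": 0},{"tx": 0.95,"ty": -0.45,"tz": 0.4,"wx": -0.157,"wy": 0.191,"wz": 0.869,"claw": 0},{"tx": 0.95,"ty": -0.45,"tz": 0.4,"wx": -0.157,"wy": 0.191,"wz": 0.869,"claw": 0},{"tx": 0.95,"ty": -0.45,"tz": 0.4,"wx": -0.157,"wy": 0.191,"wz": 0.869,"claw": 0},{"tx": 0.95,"ty": -0.45,"tz": 0.4,"wx": -0.157,"wy": 0.191,"wz": 0.869,"claw": 0},{"tx": 0.95,"ty": -0.45,"tz": 0.4,"wx": -0.157,"wy": 0.191,"wz": 0.869,"claw": 0},{"tx": 0.95,"ty": -0.45,"tz": 0.4,"wx": -0.157,"wy": 0.191,"wz": 0.869,"claw": 0}]'

```text
clock: 6.15
eef_pos: [425.3, 248.3, 122.1]
tool_rot: [3.072, -0.245, 0.529]
force: [-0.6, 0.3, -0.1]
width: 85.3
gripper_force: 0.0
```

```bash
python3 - <<'E'
from h import *
go(Pg,Rg); shot('side','side3.png')
E
```

```text
t 6.15 q [-0.51  0.53 -0.2   2.27  1.06  0.24 -2.75] p [425.3 248.3 122.1] rpy [176.  -14.   30.3] w 85.3 F [-0.6  0.3 -0.1]
shift [-0.089 -0.044  0.364] turn [-0.02   0.059  0.21 ]
```

View pics/side3.png

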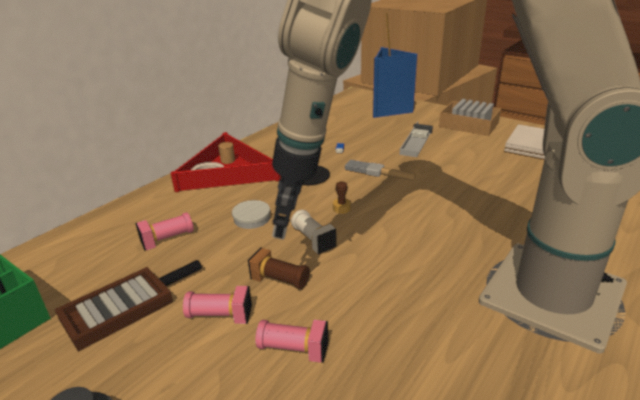

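The side view shows the gripper up and behind the stamp, with joint 7 near its limit. I'll fit the kinematics properly to choose a better arm configuration.

```bash
cat > fit.py <<'E'
from kin import *
import json
Dt=[([1.24718429,.62843386,.03849298,1.51739501,-.02700041,.99627713,-.0200142],[165.763,-628.53,231.293]),
([.37,.581,-.298,1.632,.192,.954,-.167],[594.12,-137.29,231.46]),
([-0.4055033382575492,0.9321550790662916,0.18433771617201827,1.5941505256488082,0.8695664351338577,1.4132339630368944,-0.950668642364431],[589.556,-145.565,231.212]),
([-0.45938491675701704,1.1619018523203049,0.19486985458628203,1.6173470580310936,1.0880853690089825,1.202377906672613,-1.1441222510904892],[651.044,-133.271,92.713]),
([.23,.51,-.34,1.75,.21,.92,-.2],[559,-33,238])]
s=ctrl.read_state(); Dt.append((s['qpos'],s['eef_pos']))
def frames(q):
    e=R.from_euler
    T0=e('z',-q[0]);T1=T0*e('y',q[1]);T2=T1*e('z',-q[2]);T3=T2*e('y',q[3]);T4=T3*e('z',-q[4]);T5=T4*e('y',q[5]);T6=T5*e('z',-q[6])
    return T0,T1,T2,T3,T4,T5,T6
# offset z in each of frames 2,4,6; x,y offset in frame 0,2,4 
def A(q):
    T=frames(q);c=lambda i,k:T[i].as_matrix()[:,k]
    return np.c_[[0,0,1.],c(0,0),c(0,1),c(2,2),c(2,0),c(2,1),c(4,2),c(4,0),c(4,1),c(6,2),c(3,0),c(5,0)]
M=np.vstack([A(np.array(q)) for q,_ in Dt]);b=np.concatenate([p for _,p in Dt])
for lam in(.01,.05):
    x=np.linalg.lstsq(np.vstack([M,lam*np.eye(12)]),np.r_[b,np.zeros(12)],rcond=None)[0]
    print(lam,x.round(0),np.abs(M@x-b).max().round(1))
for cols in([0,3,6,9],[0,2,3,6,9],[0,3,4,6,9,10],[0,3,4,6,7,9],[0,1,3,6,9],[0,1,2,3,6,9],[0,3,6,9,5,8],[0,3,6,9,2,5,8],[0,3,6,9,4],[0,3,6,9,11]):
    x,r,*_=np.linalg.lstsq(M[:,cols],b,rcond=None); print(cols,x.round(1),np.abs(M[:,cols]@x-b).max().round(1))
E
python3 fit.py
```

```text
0.01 [336.   3. -14. 556.  -2. -14. 380.   1.   0. 350.  -2.  -2.] 1.0
0.05 [343.  21. -23. 510. -15.  -5. 374.  21.   2. 335. -29. -21.] 5.5
[0, 3, 6, 9] [318.6 591.5 355.7 382.7] 26.7
[0, 2, 3, 6, 9] [338.7 -26.9 559.7 383.  353.2] 2.9
[0, 3, 4, 6, 9, 10] [312.3 615.  -27.8 378.7 387.5  12.6] 28.1
[0, 3, 4, 6, 7, 9] [327.7 592.2 -18.4 391.4  23.4 361.6] 27.5
[0, 1, 3, 6, 9] [315.8  -6.1 598.6 357.6 384. ] 26.6
[0, 1, 2, 3, 6, 9] [343.5   9.5 -27.6 547.7 380.6 350.4] 2.0
[0, 3, 6, 9, 5, 8] [327.3 565.7 375.9 349.6 -30.2   3.1] 3.0
[0, 3, 6, 9, 2, 5, 8] [335.4 559.2 381.4 350.  -12.5 -15.1  -0.7] 1.0
[0, 3, 6, 9, 4] [310.5 603.5 378.  386.7 -29.8] 27.5
[0, 3, 6, 9, 11] [324.4 590.6 376.9 375.2  17.1] 26.7
```

```bash
cat > kin2.py <<'E'
from kin import *
from scipy.spatial.transform import Slerp
def fk(q,L=None):
    e=R.from_euler
    T0=e('z',-q[0]);T2=T0*e('y',q[1])*e('z',-q[2]);T4=T2*e('y',q[3])*e('z',-q[4]);T6=T4*e('y',q[5])*e('z',-q[6])
    return np.array([0,0,335.4])+T0.apply([0,-12.5,0])+T2.apply([0,-15.1,559.2])+T4.apply([0,-.7,381.4])+T6.apply([0,0,350]),T6*e('z',np.pi/2)
def path(q,p,T,n=12):
    "local IK along a straight jog; returns q, worst error, least limit margin"
    a,b=fk(q);sl=(b.inv()*T).as_rotvec();w=0;mg=9
    for k in range(1,n+1):
        pp=a+(p-a)*k/n;TT=b*R.from_rotvec(sl*k/n)
        f=lambda x:np.r_[(fk(x)[0]-pp)/100,(fk(x)[1].inv()*TT).as_rotvec()*3,.02*(x-q)]
        q=least_squares(f,np.clip(q,LO+1e-3,HI-1e-3),bounds=(LO,HI),max_nfev=30).x
        x,y=fk(q);w=max(w,np.linalg.norm(x-pp),3*np.degrees((y.inv()*TT).magnitude()));mg=min(mg,(q-LO).min(),(HI-q).min())
    return q,round(w,1),round(mg,2)
def grasp(tilt,sg):
    t=np.radians(tilt);z=np.cos(t)*dn-np.sin(t)*D; return G+15*z,tool(z,np.cross(sg*D,z))
def place(tilt,sg,az,h=6+70,c=(651,-109)):
    t,a=np.radians([tilt,az]);z=np.array([np.cos(a)*np.cos(t),np.sin(a)*np.cos(t),-np.sin(t)])
    return np.array([*c,h])+15*z,tool(z,np.cross([0,0,sg],z))
E
python3 - <<'E'
from kin2 import *
from scipy.spatial.transform import Rotation as R
q0=np.array([ 0.23,0.51,-0.34,1.75,0.21,0.92,-0.2 ])
down=lambda a:tool(dn,[np.cos(np.radians(a)),np.sin(np.radians(a)),0])
for tilt in(0,10,20):
  for sg in(1,-1):
    P,T=grasp(tilt,sg)
    # via: above stamp, y radial, tool down; then turn
    q,w1,m1=path(q0,P+[0,0,150],down(30)); q,w2,m2=path(q,P+[0,0,110],T); q,w3,m3=path(q,P,T,5)
    print('grasp',tilt,sg,(w1,m1),(w2,m2),(w3,m3),q.round(2))
    qb,w4,m4=path(q,P+[0,0,200],T,5)
    for az in(-100,-80,-60,60,80,100):
      Pp,Tp=place(tilt,sg,az)
      qc,w5,m5=path(qb,np.array([600,-60,260.]),Tp,14); qd,w6,m6=path(qc,Pp,Tp,8)
      if max(w4,w5,w6)<8: print('   ',az,(w4,m4),(w5,m5),(w6,m6),qd.round(2))
E
```

```text
grasp 0 1 (np.float64(0.0), np.float64(0.42)) (np.float64(0.0), np.float64(0.27)) (np.float64(0.0), np.float64(0.01)) [-0.64  0.79  0.06  2.11 -0.18  0.24 -1.81]
    -100 (np.float64(0.0), np.float64(0.1)) (np.float64(0.0), np.float64(0.22)) (np.float64(0.0), np.float64(0.27)) [-0.47  1.46  0.28  1.19  0.9   1.64 -1.02]
    -80 (np.float64(0.0), np.float64(0.1)) (np.float64(0.0), np.float64(0.46)) (np.float64(0.0), np.float64(0.56)) [-0.6   1.41  0.33  1.56  1.14  1.34 -1.28]
    -60 (np.float64(0.0), np.float64(0.1)) (np.float64(0.0), np.float64(0.36)) (np.float64(0.0), np.float64(0.38)) [-0.68  1.42  0.39  1.88  1.52  1.18 -1.69]
    60 (np.float64(0.0), np.float64(0.1)) (np.float64(0.0), np.float64(0.0)) (np.float64(0.0), np.float64(0.02)) [ 1.03  1.48 -0.67  1.55 -0.96  1.05 -2.02]
    80 (np.float64(0.0), np.float64(0.1)) (np.float64(0.0), np.float64(0.0)) (np.float64(0.0), np.float64(0.01)) [ 0.68  1.44 -0.17  1.2  -1.07  1.67 -2.09]
    100 (np.float64(0.0), np.float64(0.1)) (np.float64(0.0), np.float64(0.0)) (np.float64(0.0), np.float64(0.0)) [ 0.58  1.56 -0.19  0.77 -0.89  1
[... 4892 characters left out ...]
0), np.float64(0.22)) [-0.11  1.21 -0.43  1.66  1.5   1.65  1.83]
    -60 (np.float64(0.0), np.float64(0.09)) (np.float64(0.0), np.float64(0.3)) (np.float64(0.0), np.float64(0.38)) [-0.12  1.17 -0.37  1.97  1.8   1.55  1.68]
    60 (np.float64(0.0), np.float64(0.09)) (np.float64(0.0), np.float64(0.0)) (np.float64(0.0), np.float64(0.02)) [ 1.19  1.48 -1.09  1.66 -0.16  0.57  0.37]
    80 (np.float64(0.0), np.float64(0.09)) (np.float64(0.0), np.float64(0.1)) (np.float64(0.0), np.float64(0.19)) [ 1.01  1.45 -0.96  1.33 -0.18  1.08  0.46]
    100 (np.float64(0.0), np.float64(0.09)) (np.float64(0.0), np.float64(0.18)) (np.float64(0.0), np.float64(0.31)) [ 0.8   1.48 -0.86  0.97 -0.14  1.55  0.53]
```

```bash
python3 - <<'E'
from kin2 import *
q0=ctrl.read_state()['qpos']; f=lambda *a:[tuple(map(float,x)) for x in a]
down=lambda a:tool(dn,[np.cos(np.radians(a)),np.sin(np.radians(a)),0])
print(np.degrees(down(30).as_euler('xyz')))
for tilt in(5,10,15,20):
    P,T=grasp(tilt,-1)
    for via in(0,1):
      q=q0; o=[]
      if via==1: q,w,m=path(q0,P+[0,0,180],down(30)); o+=[(w,m)]
      q,w2,m2=path(q,P+[0,0,110],T,20); q3=q; q,w3,m3=path(q,P,T,5)
      print('grasp',tilt,via,f(*o,(w2,m2),(w3,m3)),q3.round(2),q.round(2))
      qb,w4,m4=path(q,P+[0,0,200],T,5)
      for az in(-90,-80,-70):
        Pp,Tp=place(tilt,-1,az)
        qc,w5,m5=path(qb,np.array([600,-60,260.]),Tp,14); qd,w6,m6=path(qc,Pp,Tp,8)
        print('   ',az,f((w4,m4),(w5,m5),(w6,m6)),qd.round(2))
E
```

```text
[180.   0. 120.]
grasp 5 0 [(0.0, 0.01), (0.0, 0.21)] [ 0.05  0.8  -1.08  2.12  1.1   0.85  0.04] [-0.05  0.98 -0.92  2.17  1.44  0.77 -0.23]
    -90 [(0.0, 0.0), (0.0, 0.0), (0.0, 0.02)] [-0.21  1.37 -0.3   1.41  1.38  1.85  1.87]
    -80 [(0.0, 0.0), (0.0, 0.0), (0.0, 0.02)] [-0.17  1.35 -0.38  1.58  1.55  1.87  1.78]
    -70 [(0.0, 0.0), (0.0, 0.0), (0.0, 0.01)] [-0.14  1.35 -0.42  1.74  1.71  1.88  1.69]
grasp 5 1 [(0.0, 0.06), (0.0, 0.03), (0.0, 0.06)] [ 0.11  0.89 -1.22  2.12  1.17  0.98 -0.03] [ 0.03  1.07 -1.07  2.17  1.47  0.92 -0.24]
    -90 [(0.0, 0.0), (0.0, 0.0), (0.0, 0.02)] [-0.21  1.37 -0.3   1.41  1.38  1.85  1.87]
    -80 [(0.0, 0.0), (0.0, 0.0), (0.0, 0.02)] [-0.17  1.35 -0.38  1.58  1.55  1.87  1.78]
    -70 [(0.0, 0.0), (0.0, 0.0), (0.0, 0.01)] [-0.14  1.35 -0.42  1.74  1.71  1.88  1.69]
grasp 10 0 [(0.0, 0.02), (0.0, 0.23)] [-0.04  0.71 -0.93  2.19  1.2   0.7  -0.07] [-0.13  0.93 -0.8   2.24  1.63  0.69 -0.45]
    -90 [(0.0, 0.09), (0.0, 0.0), (0.0, 0.02)] [-0.16  1.33 -0.39  1.44  1.41  1.85  1.87]
    -80 [(0.0, 0.09), (0.0, 0.0), (0.0, 0.02)] [-0.11  1.32 -0.
[... 1446 characters left out ...]
.11  0.69 -1.02]
    -90 [(0.0, 0.09), (0.0, 0.06), (0.0, 0.08)] [-0.07  1.26 -0.5   1.5   1.41  1.77  1.88]
    -80 [(0.0, 0.09), (0.0, 0.16), (0.0, 0.18)] [-0.08  1.22 -0.48  1.66  1.52  1.69  1.83]
    -70 [(0.0, 0.09), (0.0, 0.26), (0.0, 0.27)] [-0.09  1.2  -0.45  1.82  1.66  1.63  1.77]
grasp 20 1 [(0.0, 0.06), (0.0, 0.14), (0.0, 0.1)] [-0.02  0.77 -1.08  2.33  1.58  0.87 -0.5 ] [-0.1   1.05 -0.98  2.37  1.92  1.02 -0.77]
    -90 [(0.0, 0.0), (0.0, 0.0), (0.0, 0.02)] [-0.03  1.28 -0.58  1.49  1.46  1.83  1.88]
    -80 [(0.0, 0.0), (0.0, 0.0), (0.0, 0.02)] [ 0.02  1.28 -0.67  1.66  1.62  1.85  1.84]
    -70 [(0.0, 0.0), (0.0, 0.0), (0.0, 0.04)] [ 0.05  1.28 -0.7   1.81  1.77  1.85  1.81]
```

```bash
python3 - <<'E'
from kin2 import *
P,T=grasp(20,-1); go(P+[0,0,115],T)
E
```

```text
t 6.2 q [-0.51  0.53 -0.21  2.27  1.07  0.24 -2.77] p [424.1 250.8 122.1] rpy [176.2 -14.1  30.1] w 85.6 F [-1.5  2.  -0.2]
shift [ 0.003 -0.009 -0.006] turn [-0.083 -0.03  -1.791]
```

Call:
jog_arm --plan '[{"tx": 0,"ty": 0,"tz": 0,"wx": -0.042,"wy": -0.015,"wz": -0.9,"claw": 0},{"tx": 0,"ty": 0,"tz": 0,"wx": -0.042,"wy": -0.015,"wz": -0.9,"claw": 0},{"tx": 0,"ty": 0,"tz": 0,"wx": -0.042,"wy": -0.015,"wz": -0.9,"claw": 0},{"tx": 0,"ty": 0,"tz": 0,"wx": -0.042,"wy": -0.015,"wz": -0.9,"claw": 0},{"tx": 0,"ty": 0,"tz": 0,"wx": -0.042,"wy": -0.015,"wz": -0.9,"claw": 0},{"tx": 0,"ty": 0,"tz": 0,"wx": -0.042,"wy": -0.015,"wz": -0.9,"claw": 0},{"tx": 0,"ty": 0,"tz": 0,"wx": -0.042,"wy": -0.015,"wz": -0.9,"claw": 0},{"tx": 0,"ty": 0,"tz": 0,"wx": -0.042,"wy": -0.015,"wz": -0.9,"claw": 0},{"tx": 0,"ty": 0,"tz": 0,"wx": -0.042,"wy": -0.015,"wz": -0.9,"claw": 0},{"tx": 0,"ty": 0,"tz": 0,"wx": -0.042,"wy": -0.015,"wz": -0.9,"claw": 0}]'

```text
clock: 7.2
eef_pos: [426.0, 247.0, 122.2]
tool_rot: [2.857, 0.086, 1.923]
force: [0.0, 0.3, 0.0]
width: 85.3
gripper_force: 0.0
```

```bash
python3 - <<'E'
from kin2 import *
P,T=grasp(20,-1); go(P+[0,0,115],T)
E
```

```text
t 7.2 q [-0.39  0.56 -0.45  2.28  1.35  0.43 -1.66] p [426.  247.  122.2] rpy [163.7   4.9 110.2] w 85.3 F [0.  0.3 0. ]
shift [ 0.023  0.    -0.008] turn [-0.043 -0.013 -0.883]
```

Call:
jog_arm --plan '[{"tx": 0.023,"ty": 0,"tz": -0.01,"wx": -0.043,"wy": -0.013,"wz": -0.883,"claw": 0},{"tx": 0.023,"ty": 0,"tz": -0.01,"wx": -0.043,"wy": -0.013,"wz": -0.883,"claw": 0},{"tx": 0.023,"ty": 0,"tz": -0.01,"wx": -0.043,"wy": -0.013,"wz": -0.883,"claw": 0},{"tx": 0.023,"ty": 0,"tz": -0.01,"wx": -0.043,"wy": -0.013,"wz": -0.883,"claw": 0},{"tx": 0.023,"ty": 0,"tz": -0.01,"wx": -0.043,"wy": -0.013,"wz": -0.883,"claw": 0},{"tx": 0.023,"ty": 0,"tz": -0.01,"wx": -0.043,"wy": -0.013,"wz": -0.883,"claw": 0},{"tx": 0.023,"ty": 0,"tz": -0.01,"wx": -0.043,"wy": -0.013,"wz": -0.883,"claw": 0},{"tx": 0.023,"ty": 0,"tz": -0.01,"wx": -0.043,"wy": -0.013,"wz": -0.883,"claw": 0},{"tx": 0.023,"ty": 0,"tz": -0.01,"wx": -0.043,"wy": -0.013,"wz": -0.883,"claw": 0},{"tx": 0.023,"ty": 0,"tz": -0.01,"wx": -0.043,"wy": -0.013,"wz": -0.883,"claw": 0},{"tx": 0.023,"ty": 0,"tz": -0.01,"wx": -0.043,"wy": -0.013,"wz": -0.883,"claw": 0}]'

```text
clock: 8.3
eef_pos: [423.1, 253.2, 124.5]
tool_rot: [3.139, 0.349, -2.96]
force: [-0.7, -0.2, -0.5]
width: 85.5
gripper_force: 0.0
```

```bash
python3 - <<'E'
from kin2 import *
P,T=grasp(20,-1); go(P,T)
E
```

```text
t 8.3 q [-0.38  0.56 -0.48  2.34  1.6   0.43 -0.54] p [423.1 253.2 124.5] rpy [ 179.9   20.  -169.6] w 85.5 F [-0.7 -0.2 -0.5]
shift [0.132 0.    0.362] turn [ 0.    -0.    -0.004]
```

Call:
jog_arm --plan '[{"tx": 0.05,"ty": 0,"tz": 0.14,"wx": 0,"wy": 0,"wz": 0,"claw": 0},{"tx": 0.1,"ty": 0,"tz": 0.26,"wx": 0,"wy": 0,"wz": 0,"claw": 0},{"tx": 0.12,"ty": 0,"tz": 0.32,"wx": 0,"wy": 0,"wz": 0,"claw": 0},{"tx": 0.13,"ty": 0,"tz": 0.36,"wx": 0,"wy": 0,"wz": 0,"claw": 0},{"tx": 0.13,"ty": 0,"tz": 0.36,"wx": 0,"wy": 0,"wz": 0,"claw": 0},{"tx": 0.13,"ty": 0,"tz": 0.36,"wx": 0,"wy": 0,"wz": 0,"claw": 0}]'

```text
clock: 8.9
eef_pos: [423.5, 253.2, 9.3]
tool_rot: [3.138, 0.348, -2.964]
force: [-0.7, 0.0, 1.0]
width: 85.3
gripper_force: 0.0
```

```bash
python3 - <<'E'
from kin2 import *
P,T=grasp(20,-1); go(P,T)
a=shot('side')['img'][180:330,180:400]; b=shot('top')['img'][160:270,180:300]
cv2.imwrite('pics/g.png',np.hstack([cv2.resize(a,(440,300)),cv2.resize(b,(327,300))])[:,:,::-1])
E
```

```text
t 8.9 q [-0.35  0.87 -0.55  2.38  2.11  0.67 -1.03] p [423.5 253.2   9.3] rpy [ 179.8   19.9 -169.8] w 85.3 F [-0.7  0.   1. ]
shift [0.002 0.001 0.001] turn [-0.    -0.001 -0.006]
```

View pics/g.png

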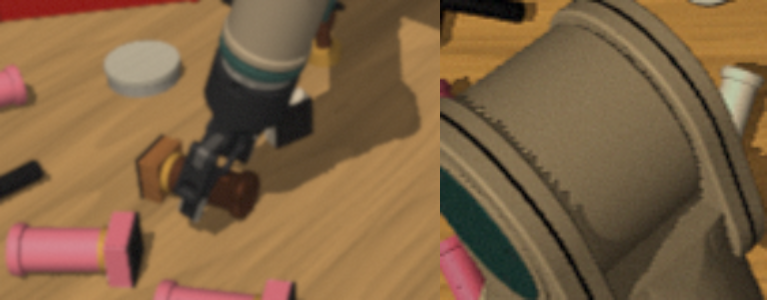

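The fingers straddle the brown handle, at about (200,185) in the side crop. Closing and lifting now.

Call:
jog_arm --plan '[{"tx": 0,"ty": 0,"tz": 0,"wx": 0,"wy": 0,"wz": 0,"claw": 1},{"tx": 0,"ty": 0,"tz": 0,"wx": 0,"wy": 0,"wz": 0,"claw": 1},{"tx": 0,"ty": 0,"tz": 0,"wx": 0,"wy": 0,"wz": 0,"claw": 1},{"tx": 0,"ty": 0,"tz": 0,"wx": 0,"wy": 0,"wz": 0,"claw": 1},{"tx": 0,"ty": 0,"tz": 0,"wx": 0,"wy": 0,"wz": 0,"claw": 1},{"tx": 0,"ty": 0,"tz": 0,"wx": 0,"wy": 0,"wz": 0,"claw": 1},{"tx": 0,"ty": 0,"tz": 0,"wx": 0,"wy": 0,"wz": 0,"claw": 1},{"tx": 0,"ty": 0,"tz": 0,"wx": 0,"wy": 0,"wz": 0,"claw": 1},{"tx": 0,"ty": 0,"tz": 0,"wx": 0,"wy": 0,"wz": 0,"claw": 1},{"tx": 0,"ty": 0,"tz": 0,"wx": 0,"wy": 0,"wz": 0,"claw": 1}]'

```text
clock: 10.0
eef_pos: [423.9, 253.0, 9.7]
tool_rot: [3.138, 0.349, -2.965]
force: [-0.9, 0.2, 8.2]
width: 36.4
gripper_force: 59.1
```

Call:
jog_arm --plan '[{"tx": -0.04,"ty": 0,"tz": -0.1,"wx": 0,"wy": 0,"wz": 0,"claw": 1},{"tx": -0.1,"ty": 0,"tz": -0.25,"wx": 0,"wy": 0,"wz": 0,"claw": 1},{"tx": -0.16,"ty": 0,"tz": -0.4,"wx": 0,"wy": 0,"wz": 0,"claw": 1},{"tx": -0.22,"ty": 0,"tz": -0.6,"wx": 0,"wy": 0,"wz": 0,"claw": 1},{"tx": -0.22,"ty": 0,"tz": -0.6,"wx": 0,"wy": 0,"wz": 0,"claw": 1},{"tx": -0.22,"ty": 0,"tz": -0.6,"wx": 0,"wy": 0,"wz": 0,"claw": 1}]'

```text
clock: 10.6
eef_pos: [424.0, 251.8, 201.9]
tool_rot: [3.139, 0.347, -2.965]
force: [-0.2, -0.1, -2.3]
width: 36.1
gripper_force: 61.3
```

```bash
python3 - <<'E'
from kin2 import *
s=ctrl.read_state(); q=s['qpos']; f=float
for az in(-90,-80,-70):
    Pp,Tp=place(20,-1,az); go([580,-40,260],Tp)
    qc,w,m=path(q,np.array([580,-40,260.]),Tp,16); qd,w6,m6=path(qc,Pp,Tp,8); print(az,f(w),f(m),f(w6),f(m6),qc.round(2),qd.round(2))
E
```

```text
t 10.6 q [-0.36  0.38 -0.47  2.26  1.    0.43  0.07] p [424.  251.8 201.9] rpy [ 179.8   19.9 -169.9] w 36.1 F [-0.2 -0.1 -2.3]
shift [-0.386 -1.049 -0.069] turn [ 0.412  0.82  -0.878]
-90 0.0 0.13 0.0 0.16 [-0.22  0.93 -0.5   1.65  1.15  1.85  1.94] [-0.13  1.24 -0.4   1.5   1.35  1.68  1.9 ]
t 10.6 q [-0.36  0.38 -0.47  2.26  1.    0.43  0.07] p [424.  251.8 201.9] rpy [ 179.8   19.9 -169.9] w 36.1 F [-0.2 -0.1 -2.3]
shift [-0.386 -1.049 -0.069] turn [ 0.461  0.771 -0.984]
-80 0.0 0.23 0.0 0.26 [-0.25  0.88 -0.49  1.81  1.24  1.75  1.92] [-0.15  1.2  -0.37  1.66  1.47  1.6   1.83]
t 10.6 q [-0.36  0.38 -0.47  2.26  1.    0.43  0.07] p [424.  251.8 201.9] rpy [ 179.8   19.9 -169.9] w 36.1 F [-0.2 -0.1 -2.3]
shift [-0.386 -1.049 -0.069] turn [ 0.51   0.716 -1.088]
-70 0.0 0.29 0.0 0.35 [-0.27  0.83 -0.47  1.96  1.34  1.65  1.89] [-0.16  1.17 -0.34  1.82  1.61  1.53  1.76]
```

Call:
jog_arm --plan '[{"tx": -0.13,"ty": -0.35,"tz": -0.02,"wx": 0.15,"wy": 0.26,"wz": -0.33,"claw": 1},{"tx": -0.13,"ty": -0.35,"tz": -0.02,"wx": 0.15,"wy": 0.26,"wz": -0.33,"claw": 1},{"tx": -0.13,"ty": -0.35,"tz": -0.02,"wx": 0.15,"wy": 0.26,"wz": -0.33,"claw": 1},{"tx": -0.13,"ty": -0.35,"tz": -0.02,"wx": 0.15,"wy": 0.26,"wz": -0.33,"claw": 1},{"tx": -0.35,"ty": -0.95,"tz": -0.06,"wx": 0.42,"wy": 0.7,"wz": -0.9,"claw": 1},{"tx": -0.35,"ty": -0.95,"tz": -0.06,"wx": 0.42,"wy": 0.7,"wz": -0.9,"claw": 1},{"tx": -0.35,"ty": -0.95,"tz": -0.06,"wx": 0.42,"wy": 0.7,"wz": -0.9,"claw": 1},{"tx": -0.35,"ty": -0.95,"tz": -0.06,"wx": 0.42,"wy": 0.7,"wz": -0.9,"claw": 1},{"tx": -0.35,"ty": -0.95,"tz": -0.06,"wx": 0.42,"wy": 0.7,"wz": -0.9,"claw": 1},{"tx": -0.35,"ty": -0.95,"tz": -0.06,"wx": 0.42,"wy": 0.7,"wz": -0.9,"claw": 1},{"tx": -0.35,"ty": -0.95,"tz": -0.06,"wx": 0.42,"wy": 0.7,"wz": -0.9,"claw": 1},{"tx": -0.35,"ty": -0.95,"tz": -0.06,"wx": 0.42,"wy": 0.7,"wz": -0.9,"claw": 1}]'

```text
clock: 11.8
eef_pos: [566.2, -11.5, 251.6]
tool_rot: [-2.786, -0.882, -1.975]
force: [0.2, -0.1, -1.5]
width: 36.2
gripper_force: 61.3
```

```bash
python3 - <<'E'
from kin2 import *
Pp,Tp=place(20,-1,-80); go(Pp+[0,0,100],Tp)
E
```

```text
t 11.8 q [-0.17  0.78 -0.55  1.71  1.04  1.62  1.74] p [566.2 -11.5 251.6] rpy [-159.6  -50.5 -113.1] w 36.2 F [ 0.2 -0.1 -1.5]
shift [-0.063 -0.267  0.469] turn [ 0.098  0.173 -0.216]
```

Call:
jog_arm --plan '[{"tx": -0.063,"ty": -0.267,"tz": 0.469,"wx": 0.098,"wy": 0.173,"wz": -0.216,"claw": 1},{"tx": -0.063,"ty": -0.267,"tz": 0.469,"wx": 0.098,"wy": 0.173,"wz": -0.216,"claw": 1},{"tx": -0.063,"ty": -0.267,"tz": 0.469,"wx": 0.098,"wy": 0.173,"wz": -0.216,"claw": 1},{"tx": -0.063,"ty": -0.267,"tz": 0.469,"wx": 0.098,"wy": 0.173,"wz": -0.216,"claw": 1},{"tx": -0.063,"ty": -0.267,"tz": 0.469,"wx": 0.098,"wy": 0.173,"wz": -0.216,"claw": 1},{"tx": -0.063,"ty": -0.267,"tz": 0.469,"wx": 0.098,"wy": 0.173,"wz": -0.216,"claw": 1}]'

```text
clock: 12.4
eef_pos: [653.3, -122.5, 171.9]
tool_rot: [-3.128, -1.217, -1.413]
force: [0.7, 0.4, -2.6]
width: 36.2
gripper_force: 61.2
```

```bash
python3 - <<'E'
from kin2 import *
Pp,Tp=place(20,-1,-80); go(Pp+[0,0,40],Tp)
out=[]
for n in('side','top'):
    p=shot(n)
    for r in ctrl.trace(p,'stamp'):
        q=pts(p,r['pixels']); m=np.median(q,0)
        if np.hypot(*(m[:2]-[651,-109]))<80:
            w,v=np.linalg.eigh(np.cov(q.T)); print(n,r['score'],r['extent'],m.round(),np.percentile(q,[2,98],axis=0).round(),v[:,2].round(3))
            np.save(n+'.npy',q)
    a=p['img'][60:210,230:400] if n=='side' else p['img'][70:220,270:440]
    out.append(cv2.resize(a,(390,344)))
cv2.imwrite('pics/p.png',np.hstack(out)[:,:,::-1])
E
```

```text
t 12.4 q [-0.14  1.03 -0.39  1.71  1.41  1.62  1.95] p [ 653.3 -122.5  171.9] rpy [-179.2  -69.8  -81. ] w 36.2 F [ 0.7  0.4 -2.6]
shift [-0.19   0.001  0.072] turn [ 0.001  0.003 -0.004]
side 0.66 [305.0, 118.8, 20.7, 51.1] [640. -94. 136.] [[ 626. -261.    0.]
 [ 784.  -82.  215.]] [-0.536  0.642  0.549]
top 0.79 [368.4, 126.9, 22.4, 27.0] [ 648. -107.  215.] [[ 630. -132.  122.]
 [ 670.  -87.  219.]] [-0.014 -0.094  0.995]
```

View pics/p.png

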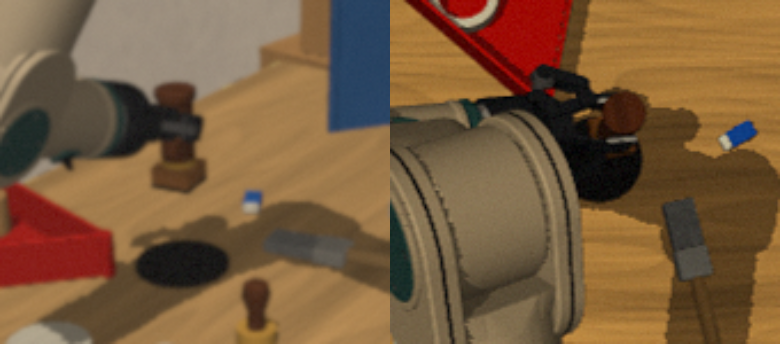

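```bash
python3 - <<'E'
import numpy as np
q=np.load('top.npy'); k=q[:,2]>211; print('pommel top',k.sum(),q[k].mean(0).round(1),np.percentile(q[k],[3,97],axis=0).round(0))
q=np.load('side.npy'); q=q[(np.hypot(q[:,0]-651,q[:,1]+109)<60)]
for a,b in((105,130),(130,150),(150,200),(203,213),(213,222)):
    k=(q[:,2]>=a)&(q[:,2]<b); e=np.array([.80,.60]); u=q[k,:2]@e
    print(a,k.sum(),q[k].mean(0).round(1) if k.any() else'',np.percentile(u,[3,97]).round(1) if k.any() else '', np.percentile(q[k,2],[1,99]).round(1) if k.any() else '')
E
```

```text
pommel top 283 [ 649.9 -109.4  216.1] [[ 630. -129.  213.]
 [ 670.  -91.  219.]]
105 249 [641.7 -95.1 118.6] [428.8 484.7] [105.6 129.7]
130 117 [642.3 -96.7 139.5] [438.2 473.3] [130.1 149.4]
150 73 [640.4 -97.3 169. ] [438.3 471.9] [150.6 199.9]
203 69 [640.3 -95.  208.5] [435.1 476.2] [203.4 212.9]
213 87 [ 649.1 -104.9  214.4] [438.8 473.9] [213.1 216.1]
```

The picture shows the stamp hanging upright over the mat, and the measured pommel centre (650,-109) agrees with the mat centre (650,-109). Lowering it now.

Call:
jog_arm --plan '[{"tx": -0.1,"ty": 0,"tz": 0.036,"wx": 0,"wy": 0,"wz": 0,"claw": 1},{"tx": -0.2,"ty": 0,"tz": 0.073,"wx": 0,"wy": 0,"wz": 0,"claw": 1},{"tx": -0.26,"ty": 0,"tz": 0.095,"wx": 0,"wy": 0,"wz": 0,"claw": 1},{"tx": -0.295,"ty": 0,"tz": 0.107,"wx": 0,"wy": 0,"wz": 0,"claw": 1},{"tx": -0.3,"ty": 0,"tz": 0.109,"wx": 0,"wy": 0,"wz": 0,"claw": 1},{"tx": -0.3,"ty": 0,"tz": 0.109,"wx": 0,"wy": 0,"wz": 0,"claw": 1},{"tx": -0.3,"ty": 0,"tz": 0.109,"wx": 0,"wy": 0,"wz": 0,"claw": 1}]'

```text
clock: 13.3
eef_pos: [654.2, -123.3, 77.5]
tool_rot: [-3.125, -1.22, -1.415]
force: [0.3, 0.3, -2.5]
width: 35.9
gripper_force: 61.4
```

Call:
jog_arm --plan '[{"tx": -0.003,"ty": 0,"tz": 0.001,"wx": 0,"wy": 0,"wz": 0,"claw": 1},{"tx": -0.006,"ty": 0,"tz": 0.002,"wx": 0,"wy": 0,"wz": 0,"claw": 1},{"tx": -0.009,"ty": 0,"tz": 0.003,"wx": 0,"wy": 0,"wz": 0,"claw": 1},{"tx": -0.009,"ty": 0,"tz": 0.003,"wx": 0,"wy": 0,"wz": 0,"claw": 1}]'

```text
clock: 13.7
eef_pos: [653.6, -123.5, 73.1]
tool_rot: [-3.132, -1.22, -1.409]
force: [0.7, -0.4, -2.4]
width: 36.3
gripper_force: 61.4
```

```bash
python3 - <<'E'
from kin2 import *
Pp,Tp=place(20,-1,-80); go(Pp,Tp)
p=shot('side','z.png'); p2=shot('top')
cv2.imwrite('pics/d.png',np.hstack([cv2.resize(p['img'][110:210,250:380],(390,300)),cv2.resize(p2['img'][90:190,310:440],(390,300))])[:,:,::-1])
E
```

```text
t 13.7 q [-0.15  1.19 -0.36  1.66  1.46  1.59  1.84] p [ 653.6 -123.5   73.1] rpy [-179.4  -69.9  -80.8] w 36.3 F [ 0.7 -0.4 -2.4]
shift [-0.008  0.     0.001] turn [ 0.002  0.001 -0.003]
```

View pics/d.png

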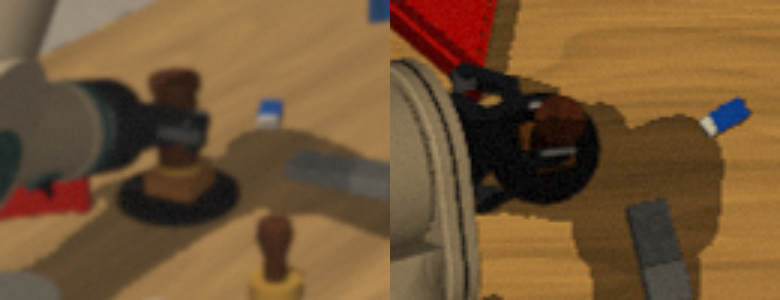

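The stamp is centred and upright over the mat, just above it. I'll feel downwards in 1 mm steps.

Call:
jog_arm --plan '[{"tx": -0.003,"ty": 0,"tz": 0.001,"wx": 0,"wy": 0,"wz": 0,"claw": 1},{"tx": -0.006,"ty": 0,"tz": 0.002,"wx": 0,"wy": 0,"wz": 0,"claw": 1},{"tx": -0.006,"ty": 0,"tz": 0.002,"wx": 0,"wy": 0,"wz": 0,"claw": 1}]'

```text
clock: 14.1
eef_pos: [653.6, -123.5, 72.8]
tool_rot: [-3.13, -1.223, -1.412]
force: [-2.0, 2.7, 5.5]
width: 36.2
gripper_force: 62.0
```

Call:
jog_arm --plan '[{"tx": -0.003,"ty": 0,"tz": 0.001,"wx": 0,"wy": 0,"wz": 0,"claw": 1},{"tx": -0.003,"ty": 0,"tz": 0.001,"wx": 0,"wy": 0,"wz": 0,"claw": 1}]'

```text
clock: 14.3
eef_pos: [653.6, -123.6, 72.8]
tool_rot: [-3.129, -1.225, -1.413]
force: [-3.7, 3.9, 7.7]
width: 35.8
gripper_force: 62.2
```

Call:
jog_arm --plan '[{"tx": 0.004,"ty": 0,"tz": -0.001,"wx": 0,"wy": 0,"wz": 0,"claw": 1},{"tx": 0.004,"ty": 0,"tz": -0.001,"wx": 0,"wy": 0,"wz": 0,"claw": 1},{"tx": 0.004,"ty": 0,"tz": -0.001,"wx": 0,"wy": 0,"wz": 0,"claw": 0},{"tx": 0.004,"ty": 0,"tz": -0.001,"wx": 0,"wy": 0,"wz": 0,"claw": 0},{"tx": 0.004,"ty": 0,"tz": -0.001,"wx": 0,"wy": 0,"wz": 0,"claw": 0},{"tx": 0.004,"ty": 0,"tz": -0.001,"wx": 0,"wy": 0,"wz": 0,"claw": 0},{"tx": 0.004,"ty": 0,"tz": -0.001,"wx": 0,"wy": 0,"wz": 0,"claw": 0},{"tx": 0.004,"ty": 0,"tz": -0.001,"wx": 0,"wy": 0,"wz": 0,"claw": 0},{"tx": 0.004,"ty": 0,"tz": -0.001,"wx": 0,"wy": 0,"wz": 0,"claw": 0},{"tx": 0.004,"ty": 0,"tz": -0.001,"wx": 0,"wy": 0,"wz": 0,"claw": 0},{"tx": 0.004,"ty": 0,"tz": -0.001,"wx": 0,"wy": 0,"wz": 0,"claw": 0},{"tx": 0.004,"ty": 0,"tz": -0.001,"wx": 0,"wy": 0,"wz": 0,"claw": 0}]'

```text
clock: 15.5
eef_pos: [653.6, -123.5, 71.5]
tool_rot: [-3.132, -1.22, -1.409]
force: [0.1, -0.7, 0.2]
width: 85.4
gripper_force: 0.0
```

Call:
jog_arm --plan '[{"tx": 0,"ty": 0,"tz": -0.05,"wx": 0,"wy": 0,"wz": 0,"claw": 0},{"tx": 0,"ty": 0,"tz": -0.12,"wx": 0,"wy": 0,"wz": 0,"claw": 0},{"tx": 0,"ty": 0,"tz": -0.2,"wx": 0,"wy": 0,"wz": 0,"claw": 0},{"tx": 0,"ty": 0,"tz": -0.3,"wx": 0,"wy": 0,"wz": 0,"claw": 0},{"tx": 0,"ty": 0,"tz": -0.4,"wx": 0,"wy": 0,"wz": 0,"claw": 0},{"tx": 0,"ty": 0,"tz": -0.4,"wx": 0,"wy": 0,"wz": 0,"claw": 0}]'

```text
clock: 16.1
eef_pos: [634.5, -3.8, 113.5]
tool_rot: [-3.124, -1.213, -1.408]
force: [0.7, 0.1, 0.5]
width: 85.6
gripper_force: 0.0
```

```bash
python3 - <<'E'
from kin2 import *
s=ctrl.read_state();print(s['clock'],s['width'],s['force'].round(1),s['eef_pos'].round())
o=[]
for n in('side','top'):
    p=shot(n); o.append(cv2.resize(p['img'][110:210,250:380] if n=='side' else p['img'][90:190,310:440],(390,300)))
    for t in('stamp','mat'):
      for r in ctrl.trace(p,t):
        q=pts(p,r['pixels'])
        if np.hypot(*(np.median(q,0)[:2]-[651,-109]))<60:
            print(n,t,np.percentile(q,[2,98],axis=0).round(),'top',q[q[:,2]>110].mean(0).round(1))
cv2.imwrite('pics/e.png',np.hstack(o)[:,:,::-1])
E
```

```text
16.1 85.60689232507663 [0.7 0.1 0.5] [635.  -4. 114.]
side stamp [[ 626. -130.    7.]
 [ 667.  -83.  116.]] top [ 645.4 -102.4  114.3]
side mat [[ 600. -150.   -0.]
 [ 701.  -54.    8.]] top [nan nan nan]
top stamp [[ 625. -136.    6.]
 [ 668.  -88.  119.]] top [ 648.3 -111.2  115.5]
top mat [[ 602. -165.   -1.]
 [ 697.  -59.   13.]] top [ 640.3 -130.   115.1]<stdin>:10: RuntimeWarning: Mean of empty slice.
  ret = um.true_divide(
```

View pics/e.png

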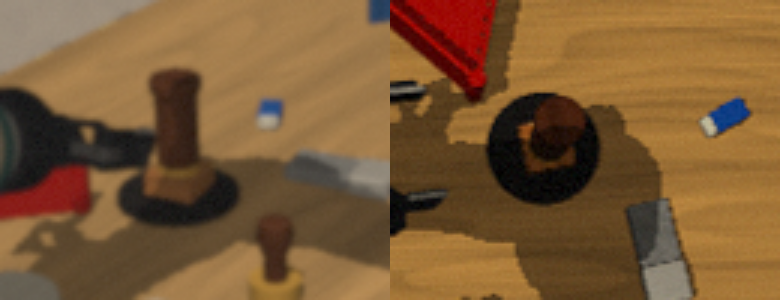

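The picture shows the stamp standing upright in the middle of the mat, with the fingers clear of it. Handing in.

```bash
python3 -c "
from cell import ctrl
print(ctrl.finish_job())"
```

```text
the job is handed in; nothing more can be done
None
```

The square-footed stamp stands upright in the middle of the black mat, set down in the grip until its foot touched and then released. The round stamp and the brush were never touched, and the job was handed in at about 16 s of the 35 s allowed (no verdict was shown).

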